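Hang the empty pen cup between its neighbours

TASK

Pick up the empty metal cup that stands on the desk and hang it on the rail in the free place between the two hanging cups, its hook fully down in the notch of the rail's raised saddle; you will have to find the notch by feel. Press only gently on the rail, and do not shift the hanging cups or the tin. Let go and leave it hanging straight and still.

Things in the scene. Friction and masses are not known exactly. Their poses are not given: they have to be found in the camera images.
- cup: The loose metal cup to hang, empty, 0.14-0.23 kg: open box 46 mm deep (x), 56 wide (y), 70 high, standing on the desk. From the middle of its back (+x) a 20 mm wide strap rises, bends back over the top and 27 mm down behind: a hook. Origin: middle of its underside. x points from open front to hook, y across the width, z up.
- cup_tab (a point): Centre of the cup's grip tab: a flat upright plate 6 mm thick (x), 20 wide (y), 42 tall, standing on the hook's crown. This point is 126 mm above the cup's underside and 29.5 mm behind (+x) its middle; the tab runs from 21 mm below it (crown's top) to 21 mm above. Pinch it from above, fingers closing along x. Axes as the cup.
- cup_hook (a point): The cup hook's bearing point: middle of the underside of the crown, 100 mm above the cup's underside, 26 mm straight below cup_tab. The hook is 20 mm wide (y) and 13 mm clear inside (6.5 mm to either side of this point in x). Axes as the cup.
- rail: White rail stand fixed to the desk: bar 8 mm thick (x), 330 long (y), top edge 160 mm above the desk, on two posts 165 mm high at y = +-170 mm; a lower bar keeps hung cups straight. Origin on the desk below the bar's middle; y along the bar, x across it, away from the side where the cups hang. A push over 20 N by the cup would damage the rail or its saddle.
- rail_top (a point): Rail's middle at the height of the bottom of the saddle's notch, 162 mm above the desk (2 mm above the bar's top edge). Axes as the rail. A cup fully down in the notch has its hook's bearing point at this height (about 0.5 mm lower under its weight), its x and y axes along the rail's.
- ridge (a point): Rail's middle at the height of the grey saddle's top, 169 mm above the desk. The saddle, as thick as the bar, is a ridge 89 mm long with one 23 mm wide, 7 mm deep notch in its middle. It yields downwards by 0.2 mm per N, 4 mm at most. Where it sits along y varies and is not measured: the notch's middle is anywhere within 12 mm either side of this point.
- left_hook (a point): Hook bearing point of the left hanging cup, about 86 mm to +y of the rail's middle: same shape and axes as the cup to hang, with pens in it (up to 20 mm above its crown), loose on the bar. A cup hung just midway has about 15 mm free between its box and this one's.
- right_hook (a point): The same for the right hanging cup, about 86 mm to -y of the rail's middle.
- left: The left hanging cup; origin: middle of the underside of its box.
- right: The right hanging cup; origin: middle of the underside of its box.
- tin_mid (a point): Round metal tin, a bystander, loose on the desk, 66 mm across, 100 mm high; the point is its centre, half-way up.
Things that resemble listed ones, but are neither listed nor needed, are in the scene too. Leave any pink or red look-alike of the cup alone.

How it is judged (in metres and radians):
On the way, in this order (a step that is already met when the one before it is completed fails the run):
1. the cup is lifted clear of the desk (height (world z) of cup above 0.03 m), for 0.2 s.
2. the cup's hook is down in the notch, between the neighbours (z of cup_hook in the frame of rail_top between -0.004 and 0.0025 m and x of cup_hook in the frame of rail_top between -0.007 and 0.007 m and y of cup_hook in the frame of rail_top between -0.016 and 0.016 m), for 0.1 s.
At the end, for the whole second after the job is handed in: The cup hangs on the rail, its hook's bearing point no more than 2.5 mm above the height of the notch's bottom (so down in the notch, not on the 7 mm ridge), within 16 mm of the rail's middle along it and 7 mm across it, tilted less than 0.15 rad, in line with the rail within 0.17 rad, at rest (all of step 2 and contact force between cup and rail above 0.5 N and angle between cup's own z axis and vertical below 0.15 rad and angle between the y axis of cup and the y axis of rail, either way round below 0.17 rad and linear speed of cup below 0.03 m/s); the robot touches nothing.
It fails at once if the cup is pressed or dropped on the rail or its saddle with more than 20 N (contact force between cup and rail above 20 N).
It fails at once if a hanging neighbour is shifted by more than 12 mm or tipped more than 0.2 rad (distance of any of left, right from where it was at the start of the episode above 0.012 m or angle between any of left, right's own z axis and vertical above 0.2 rad).
It fails at once if the tin is moved more than 25 mm (distance of tin_mid from where it was at the start of the episode above 0.025 m).
It also fails if it takes over 72 s, if anything falls off the work surface, if the arm or the gripper's body presses on something with over 40 N, if the wrist force passes 120 N, or if a joint passes its speed limit or range.

ROBOT

A 6-joint arm with a two-finger parallel gripper is mounted at the origin on the work surface. World frame = base frame: x ahead of the robot, y to its left, z up, the work surface at z = 0. Lengths are in mm, angles in degrees, forces in N, time in s.
With the tool pointing down it reaches from about 350 to 800 mm from the base axis. Payload 7.3 kg.
Tool frame: the origin (TCP) lies midway between the tips of the shut fingers; the grasp point (between the pads) lies 19 mm behind it (env.grip_point_offset is the distance from the TCP to the grasp point, in mm); x points along the fingers, y is the direction in which the jaws open and shut, and the axes are right-handed (so a half turn about x gives the same grasp; the last joint's range is limited). The gripper opens to 85 mm and grips with 20 to 120 N. Pads are 22 mm wide; open, the fingers measure 114 mm over their backs; the gripper's body (76 mm by 85 mm) begins 54 mm behind the grasp point. The pads swing forward as they close: fully open they stand 13 mm farther back than shut.
Start: joints at [-76.031, 19.595, 87.324, -0, 73.075, -8.365], TCP at [199.525, -485.628, 231.322] pointing down, gripper open.
Joint ranges: [-145.02, 145.02], [-44.19, 115.74], [2.07, 154.8], [-57.11, 237.11], [16.16, 152.29], [-177.93, 177.93]. Speed limits (degrees/s): [147.25, 147.25, 180, 180, 180, 180].

INTERFACE

Orientations are given as a 3x3 rotation matrix whose columns are the frame's x, y, z axes.
In Python, from bench import env gives the robot as it stands. The module is installed in compiled form; this text tells all that it offers.
- The arm moves only by the shell command python3 -m pendant 'ROWS' [OPENING] [FORCE]. ROWS is JSON, a list that holds one entry, the list of rows, each a list of 4 numbers: the shift along the tool's x, y, z in units of 0.12 m (1.0 is 0.12 m), then the turn about the tool's x in units of 0.5 rad (1.0 is 0.5 rad). A call has exactly 8 rows; each row is the pose to reach, as a shift and turn from the pose commanded when the call began, along the tool's axes at that moment; what a row does not reach only later rows make up. A row lasts 1/12 s, in which the tool goes at most 41.7 mm and 7.16 degrees, less where a joint would pass 70% of its speed; a pose out of reach is approached as far as the arm can. A call with a number of a shift or a turn outside -1 to 1 is refused whole. A call with a gripper value outside its range is refused whole. OPENING is the gripper's target within -1 to 1 (fully open at 1, half-way at 0, shut at -1), set as the call begins (- or left out, the last holds). The fingers move at their own pace and stop on an object; FORCE is the grip in N (left out, the last holds). Time passes only in rows, so rows that repeat a pose let the fingers close, or fill a call up. It gives the time, the measured TCP pose, the force and the opening at its end, in the units of the state.
- env.read_state(): the state, without advancing time (a new reading comes with each control period).
- env.capture(name): name is "scene" or "top" or "wrist"; returns a dict with "image" (384x512x3 uint8, red, green, blue), "range_z" (384x512 float32, mm along the optical axis (not along the pixel's ray), 0 where there is no reading), "vertical_fov" (degrees; the focal length in pixels is half the picture's height over the tangent of half this angle, whatever the lens; pixels are square), "cx", "cy" (the principal point, pixels), "T" (4x4, takes a point from camera to world coordinates). Camera axes: x right, y down, z forward; pixel columns grow to the right and rows downward; lengths in mm; the calibration is good to about 2 mm. A picture is of the moment at which its call begins.
- env.finish_job(): hands the job in, once; it reports no verdict.
Trained networks look in the newest picture that a camera, given by its name, has taken for a name from the list of things; names that differ only in an ending like _2 or _b are one class to them, and where a whole thing is asked for, a point or a joint stands for the part that bears it (a point fixed in the world has none). Each returns a list of dicts, best first, with "confidence" (0 to 1); they miss things now and then, are a little off and sometimes report something else, mostly with a low value. They report only what shows in the picture. A call takes as long as a camera call. They do not tell look-alikes from the thing itself.
- env.search_frame(camera, name): "bbox" ([left, top, right, bottom] in pixels, round what is visible of it).
- env.cut_out(camera, name): "pixels" (384x512 bool, what is visible of it) and "bbox" ([left, top, right, bottom] in pixels, round what is visible of it).
The state is a dict: "clock": time; "joint_positions": joint angles; "dq": joint speeds; "effort": joint torques, N m; "eef_pos": TCP position; "tcp_rot": TCP orientation; "contact_force": force on the tool from outside, world axes, zero at the start; "moment": the same for the moment, N m; "width": finger opening in mm.
Only numpy, scipy, OpenCV 4.12 (cv2) and the standard library are available. Lean on these libraries where they do the work, as an engineer would, in place of code of your own. Each camera call takes 0.05 s, during which the arm holds its last target. There are 200 camera calls.

## Working session

There is one attempt and no reset: what is moved stays moved. The work goes in short steps, Python scripts to look and compute and a shell command to move; the robot and the scene stay as the last step left them, time stands still between calls to the robot, and variables do not carry over. Pictures are saved under pics/ and viewed, on a budget of 10 in all, crops included, one or two more only if the job needs it, and the job is handed in when it is done.

```bash
mkdir -p pics; cat > h.py <<'E'
import numpy as np, cv2
from bench import env
def cam(n):
    c=env.capture(n); f=192/np.tan(np.radians(c["vertical_fov"])/2)
    v,u=np.mgrid[0:384,0:512]; z=c["range_z"].astype(float)
    P=np.stack([(u-c["cx"])*z/f,(v-c["cy"])*z/f,z],-1)@c["T"][:3,:3].T+c["T"][:3,3]
    P[z==0]=np.nan
    return c,P
E
python3 - <<'E'
from h import *
s=env.read_state(); print(s["clock"],s["eef_pos"],s["tcp_rot"],s["width"],env.grip_point_offset)
ims=[]
for n in ["scene","top"]:
    c,P=cam(n); im=c["image"][:,:,::-1].copy()
    for k in ["cup","cup_tab","rail","ridge","left","right","tin_mid"]:
        for d in env.cut_out(n,k)[:3]:
            m=d["pixels"]; q=P[m]; q=q[~np.isnan(q[:,0])]
            print(n,k,round(d["confidence"],2),np.round(d["bbox"]),len(q),np.round(np.percentile(q,[3,50,97],axis=0)).tolist() if len(q) else None)
    cv2.imwrite(f"pics/{n}.png",im)
E
```

```text
0.0 [ 199.41381281 -485.21786074  230.61938968] [[-3.98373223e-04  3.79993487e-01 -9.24989076e-01]
 [ 1.50775447e-03 -9.24987870e-01 -3.79993641e-01]
 [-9.99998784e-01 -1.54603570e-03 -2.04446479e-04]] 85.40047754957652 18.700000000000003
scene cup 0.95 [209. 120. 239. 179.] 980 [[334.0, -253.0, 3.0], [370.0, -210.0, 54.0], [391.0, -191.0, 139.0]]
scene cup 0.8 [160. 129. 192. 186.] 1066 [[413.0, -343.0, 3.0], [454.0, -312.0, 54.0], [473.0, -280.0, 133.0]]
scene cup 0.7 [143. 180. 173. 228.] 1055 [[552.0, -285.0, 8.0], [597.0, -238.0, 55.0], [615.0, -222.0, 143.0]]
scene cup_tab 0.97 [142. 181. 174. 234.] 1152 [[550.0, -288.0, 3.0], [596.0, -239.0, 55.0], [615.0, -223.0, 144.0]]
scene cup_tab 0.96 [157. 126. 192. 188.] 1104 [[413.0, -344.0, 3.0], [454.0, -312.0, 55.0], [473.0, -280.0, 138.0]]
scene cup_tab 0.6 [188. 153. 223. 200.] 975 [[443.0, -235.0, 8.0], [488.0, -206.0, 60.0], [506.0, -178.0, 146.0]]
scene rail 0.81 [188. 188. 375. 372.] 5961 [[576.0, -117.0, 5.0], [627.0, 91.0, 86.0], [689.0, 237.0, 167.0]]
scene rail 0.57 [191. 153. 222. 204.] 994 [[434.0, -268.0, 4.0], [487.0,
[... 1218 characters left out ...]
43.0, -321.0, 45.0], [467.0, -280.0, 145.0]]
top rail 0.75 [115. 122. 302. 197.] 3213 [[545.0, -115.0, 1.0], [615.0, 63.0, 86.0], [672.0, 239.0, 169.0]]
top ridge 0.6 [121. 121. 303. 195.] 2987 [[544.0, -114.0, 4.0], [613.0, 62.0, 87.0], [669.0, 239.0, 169.0]]
top left 0.61 [148. 121. 188. 172.] 1190 [[579.0, 119.0, 62.0], [608.0, 145.0, 118.0], [633.0, 175.0, 204.0]]
top left 0.61 [115. 122. 300. 199.] 3057 [[545.0, -115.0, 4.0], [614.0, 64.0, 87.0], [670.0, 239.0, 169.0]]
top right 0.61 [237. 136. 268. 184.] 1066 [[550.0, -48.0, 60.0], [581.0, -22.0, 119.0], [605.0, 7.0, 206.0]]
top tin_mid 0.95 [132. 225. 171. 260.] 1097 [[396.0, 158.0, 12.0], [424.0, 182.0, 100.0], [453.0, 216.0, 103.0]]
```

View pics/scene.png

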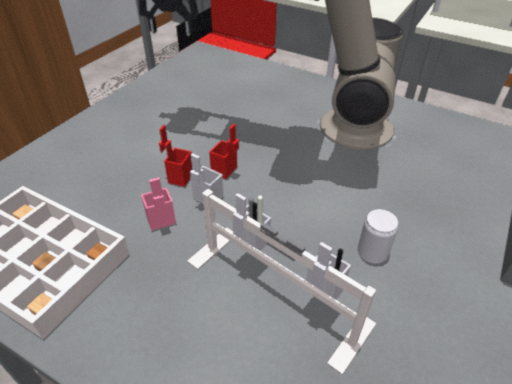

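View pics/top.png

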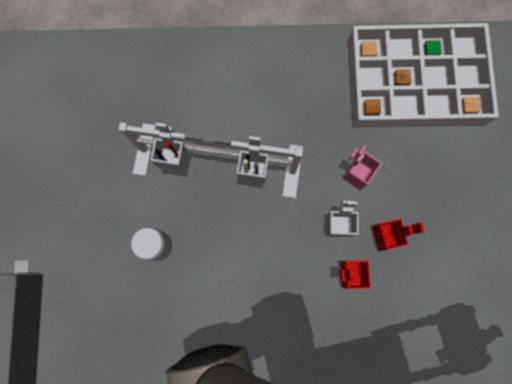

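The metal cup is the grey one at top-view pixel (344,222), with its tab at (349,207). The pink one at (362,167) and the red ones at (355,274) and (395,234) are the look-alikes. The rail runs between pixels (123,127) and (297,150) in the top view.

```bash
python3 - <<'E'
from h import *
for n in ["scene","top"]:
    c,P=cam(n); x,y,z=P[...,0],P[...,1],P[...,2]
    near=(abs(x-475)<50)&(abs(y+207)<40)
    m=near&(z>112)&(z<150); q=P[m]; print(n,"tab",len(q),np.round(np.percentile(q,[5,50,95],axis=0),1).tolist())
    w=q[:,:2]-q[:,:2].mean(0); U,S,V=np.linalg.svd(w,full_matrices=False); print(" dir",V[0],S)
    m=near&(z>60)&(z<75); q=P[m][:,:2].astype(np.float32); print(" rim",len(q),cv2.minAreaRect(q))
    # rail
    m=(x>540)&(x<700)&(y>-130)&(y<250)&(z>156)&(z<173); q=P[m]
    a=np.polyfit(q[:,1],q[:,0],1)
    for _ in range(5):
        r=q[:,0]-np.polyval(a,q[:,1]); k=abs(r)<6; a=np.polyfit(q[k,1],q[k,0],1)
    q=q[k]; u=np.array([a[0],1])/np.hypot(a[0],1); t=q[:,:2]@u; o=np.argsort(t)
    print(" rail",a,np.degrees(np.arctan(a[0])),t.min(),t.max(),(t.min()+t.max())/2)
    for b in np.arange(t.min(),t.max(),6):
        j=(t>=b)&(t<b+6)
        if j.any(): print(f"{b:.0f}:{np.median(q[j,2]):.0f}/{q[j,2].max():.0f}",end=" ")
    print()
    if n=="top": 
        g=np.hstack([cv2.resize(c["image"][190:250,305:385,::-1],(400,300),interpolation=2),cv2.resize(c["image"][110:200,110:310,::-1],(400,180),interpolation=2)[:180].repeat(1,0) if 0 else np.zeros((300,1,3),np.uint8)])
# neighbours
c,P=cam("scene")
E
```

```text
scene tab 120 [[494.6, -217.9, 114.3], [497.7, -206.9, 132.5], [499.4, -199.3, 148.6]]
 dir [-0.00250659  0.99999686] [69.61472583 17.09597689]
 rim 200 ((466.0441589355469, -206.8935089111328), (57.468833923339844, 48.0688591003418), 86.70608520507812)
 rail [1.66439779e-01 6.11398541e+02] 9.449673355347514 -17.066850584259747 335.8669660008874 159.40005770831382
-17:166/168 -11:165/168 -5:161/169 1:161/162 7:161/162 13:161/162 19:160/162 25:161/163 31:161/162 37:161/163 43:161/162 49:160/162 55:161/162 61:167/173 67:168/172 73:166/171 79:165/173 85:161/162 91:161/162 97:160/162 103:161/163 109:161/162 115:166/171 121:168/171 127:168/171 133:167/171 139:166/171 145:168/171 151:163/171 157:162/165 163:162/164 169:162/166 175:168/171 181:169/172 187:166/171 193:169/171 199:169/172 205:162/171 211:160/163 217:160/163 223:161/163 229:161/162 235:166/173 241:169/172 247:166/173 253:161/172 259:161/163 265:160/162 271:160/162 277:160/163 283:161/163 289:161/162 295:160/161 301:161/162 307:160/163 313:161/164 319:164/167 325:165/167 331:164/167 
top tab 70 [[490.3, -216.7, 118.8], [492.1, 
[... 307 characters left out ...]
707040086086
-18:166/168 -12:166/169 -6:161/166 0:161/163 6:160/163 12:161/163 18:161/164 24:161/163 30:161/163 36:161/163 42:161/162 48:160/162 54:161/165 60:162/172 66:166/173 72:166/171 78:166/172 84:160/163 90:161/163 96:161/163 102:161/164 108:160/164 114:161/172 120:169/171 126:169/173 132:170/172 138:169/171 144:170/172 150:164/170 156:163/165 162:163/166 168:161/165 174:168/173 180:169/173 186:168/171 192:169/171 198:169/173 204:169/170 210:160/163 216:160/162 222:161/162 228:161/163 234:164/173 240:166/171 246:166/172 252:163/165 258:160/163 264:160/163 270:161/164 276:161/164 282:161/164 288:160/163 294:159/162 300:160/164 306:160/163 312:160/163 318:163/168 324:166/169 330:165/168
```

```bash
python3 -m pendant '[[[0,-0.1,-0.2,-0.2],[0,-0.2,-0.4,-0.4],[0,-0.3,-0.6,-0.6],[0,-0.4,-0.8,-0.8],[0,-0.5,-1,-1],[0,-0.5,-1,-1],[0,-0.5,-1,-1],[0,-0.5,-1,-1]]]' 1 40
python3 -m pendant '[[[0,0.08,-0.2,-0.2],[0,0.16,-0.4,-0.4],[0,0.24,-0.6,-0.6],[0,0.32,-0.8,-0.8],[0,0.4,-1,-1],[0,0.4,-1,-1],[0,0.4,-1,-1],[0,0.4,-1,-1]]]'
python3 -m pendant '[[[0,0.12,-0.2,-0.05],[0,0.24,-0.4,-0.1],[0,0.36,-0.6,-0.15],[0,0.48,-0.8,-0.2],[0,0.6,-1,-0.248],[0,0.6,-1,-0.248],[0,0.6,-1,-0.248],[0,0.6,-1,-0.248]]]'
python3 - <<'E'
from h import *
c,P=cam("wrist"); cv2.imwrite("pics/w1.png",c["image"][:,:,::-1])
x,y,z=P[...,0],P[...,1],P[...,2]; print(np.round(c["T"],2).tolist())
near=(abs(x-475)<50)&(abs(y+207)<40)
q=P[near&(z>130)&(z<160)]; print("tab",len(q))
if len(q): print(np.round(np.percentile(q,[3,50,97],axis=0),1).tolist(),cv2.minAreaRect(q[:,:2].astype(np.float32)))
q=P[near&(z>60)&(z<76)][:,:2].astype(np.float32); print("rim",len(q),cv2.minAreaRect(q) if len(q) else 0)
s=env.read_state(); print(s["contact_force"],s["width"])
E
```

```text
clock: 1.62
eef_pos: [287.7, -384.9, 231.5]
tcp_rot: [[-0.0, 0.776, -0.63], [-0.001, -0.63, -0.776], [-1.0, 0.0, 0.001]]
contact_force: [-0.1, -0.0, -0.5]
width: 85.0
clock: 2.28
eef_pos: [399.8, -322.4, 231.1]
tcp_rot: [[-0.001, 0.983, -0.183], [-0.0, -0.183, -0.983], [-1.0, -0.001, 0.0]]
contact_force: [-0.9, -0.4, 0.4]
width: 85.6
clock: 2.95
eef_pos: [492.1, -217.7, 231.2]
tcp_rot: [[-0.001, 0.998, -0.059], [-0.0, -0.059, -0.998], [-1.0, -0.001, 0.0]]
contact_force: [-0.5, -0.0, -0.7]
width: 85.5
[[1.0, -0.06, -0.02, 496.66], [-0.06, -0.96, -0.28, -145.75], [-0.0, 0.28, -0.96, 374.07], [0.0, 0.0, 0.0, 1.0]]
tab 244
[[492.7, -215.4, 134.2], [495.6, -204.5, 147.0], [498.4, -196.5, 148.3]] ((495.6072082519531, -206.23068237304688), (20.06258201599121, 5.306997299194336), 86.64525604248047)
rim 779 ((465.981201171875, -204.95413208007812), (56.24578857421875, 46.0189208984375), 86.80093383789062)
[-0.79308307 -1.20724455 -0.66376572] 85.46646530871062
```

View pics/w1.png

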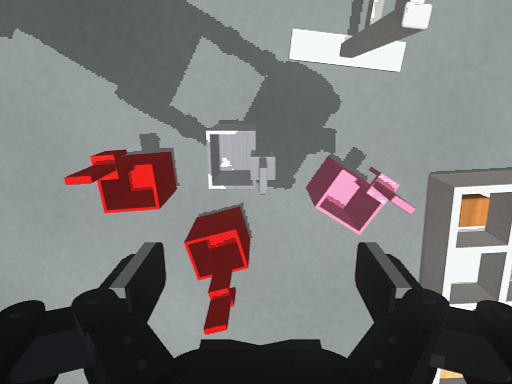

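```bash
python3 -m pendant '[[[0.1,0.023,-0.095,0],[0.25,0.023,-0.095,0],[0.4,0.023,-0.095,0],[0.55,0.023,-0.095,0],[0.7,0.023,-0.095,0],[0.85,0.023,-0.095,0],[0.95,0.023,-0.095,0],[0.99,0.023,-0.095,0]]]'
python3 -m pendant '[[[0,0,0,0],[0,0,0,0],[0,0,0,0],[0,0,0,0],[0,0,0,0],[0,0,0,0],[0,0,0,0],[0,0,0,0]]]' -1 60
python3 -m pendant '[[[0,0,0,0],[0,0,0,0],[0,0,0,0],[0,0,0,0],[-0.05,0,0,0],[-0.1,0,0,0],[-0.15,0,0,0],[-0.2,0,0,0]]]'
```

```text
clock: 3.67
eef_pos: [494.7, -206.1, 110.7]
tcp_rot: [[-0.003, 0.998, -0.06], [0.001, -0.06, -0.998], [-1.0, -0.003, -0.001]]
contact_force: [0.7, 0.6, 0.4]
width: 85.1
clock: 4.33
eef_pos: [496.2, -205.3, 113.1]
tcp_rot: [[-0.0, 0.998, -0.057], [-0.0, -0.057, -0.998], [-1.0, -0.0, 0.001]]
contact_force: [-1.6, 0.1, 5.4]
width: 5.4
clock: 5.0
eef_pos: [496.6, -205.2, 137.2]
tcp_rot: [[0.0, 0.998, -0.057], [-0.0, -0.057, -0.998], [-1.0, 0.0, 0.0]]
contact_force: [0.4, 0.4, -1.5]
width: 5.0
```

```bash
python3 -m pendant '[[[-0.12,0,0,0],[-0.24,0,0,0],[-0.36,0,-0.05,0],[-0.48,0,-0.1,0],[-0.6,0,-0.16,0],[-0.72,0,-0.24,0],[-0.84,0,-0.32,0],[-0.9,0,-0.4,0]]]'
python3 -m pendant '[[[0,0,-0.12,0],[0,0,-0.24,0],[0,0,-0.36,0],[0,0,-0.5,0],[0,0,-0.64,0],[0,0,-0.76,0],[0,0,-0.88,0],[0,0,-1,0]]]'
python3 -m pendant '[[[0,0.02,-0.12,0.03],[0,0.04,-0.25,0.06],[0,0.06,-0.4,0.09],[0,0.09,-0.56,0.12],[0,0.11,-0.7,0.15],[0,0.13,-0.84,0.18],[0,0.145,-0.92,0.215],[0,0.145,-0.96,0.215]]]'
python3 - <<'E'
from h import *
np.set_printoptions(suppress=True,precision=1)
s=env.read_state(); e=s["eef_pos"]; R=s["tcp_rot"]; print(s["clock"],e,s["contact_force"],s["moment"],R[:2,1:].round(4).tolist())
for n in ["wrist","top"]:
    c,P=cam(n); cv2.imwrite(f"pics/{n}2.png",c["image"][:,:,::-1])
    x,y,z=P[...,0],P[...,1],P[...,2]
    m=(x>590)&(x<680)&(y>-130)&(y<250)&(z>156)&(z<175); q=P[m]; print(n,len(q))
    a=np.polyfit(q[:,1],q[:,0],1)
    for _ in range(6):
        r=q[:,0]-np.polyval(a,q[:,1]); k=abs(r)<6; a=np.polyfit(q[k,1],q[k,0],1)
    q=q[k]; u=np.array([a[0],1])/np.hypot(a[0],1); t=q[:,:2]@u
    r=r[k]; top=q[:,2]>166; print(" rail",a,np.degrees(np.arctan(a[0])),t.min(),t.max(),"resid ptile",np.percentile(r,[3,50,97]))
    for b in np.arange(100,230,3):
        j=(t>=b)&(t<b+3)
        if j.any(): print(f"{b}:{np.median(q[j,2]):.0f}/{np.percentile(q[j,2],90):.0f}",end=" ")
    print()
    # cup in hand, tool frame
    Q=(P.reshape(-1,3)-e)@R; w=Q[(abs(Q[:,1]+29)<35)&(abs(Q[:,2])<40)&(Q[:,0]>30)&(Q[:,0]<50)]
    if len(w)>5: print(" rim tool yz",len(w),cv2.minAreaRect(w[:,1:].astype(np.float32)))
E
```

```text
clock: 5.67
eef_pos: [499.7, -157.1, 246.7]
tcp_rot: [[0.003, 0.998, -0.057], [-0.001, -0.057, -0.998], [-1.0, 0.003, 0.001]]
contact_force: [1.2, -0.5, -1.6]
width: 4.9
clock: 6.33
eef_pos: [505.8, -36.5, 244.5]
tcp_rot: [[-0.0, 0.998, -0.057], [0.0, -0.057, -0.998], [-1.0, -0.0, 0.0]]
contact_force: [0.0, 0.5, -2.4]
width: 5.3
clock: 7.0
eef_pos: [529.9, 78.1, 244.3]
tcp_rot: [[-0.0, 0.987, -0.163], [0.0, -0.163, -0.987], [-1.0, -0.0, -0.0]]
contact_force: [-0.2, -0.4, -2.5]
width: 5.2
7.0 [529.9  78.1 244.3] [-0.2 -0.4 -2.5] [ 0. -0.  0.] [[0.9867, -0.1628], [-0.1628, -0.9867]]
wrist 5165
 rail [  0.2 607.9] 9.434185211168938 37.99769888742797 293.0682296643294 resid ptile [-3.4 -0.2  4.9]
100:160/161 103:160/161 106:160/161 109:160/161 112:160/161 115:160/161 118:160/168 121:169/170 124:169/170 127:169/170 130:169/170 133:168/170 136:169/170 139:169/170 142:169/170 145:169/170 148:169/170 151:167/170 154:162/163 157:162/163 160:162/163 163:162/163 166:162/163 169:162/163 172:162/163 175:168/170 178:169/170 181:169/170 184:169/170 187:169/170 190:169/170 193:169/170 196:169/170 199:169/170 202:169/170 205:169/170 208:163/169 211:160/161 214:160/161 217:160/161 220:160/161 223:160/161 226:160/161 229:160/161 
 rim tool yz 1742 ((-29.299768447875977, 1.2242145538330078), (46.37535858154297, 56.450374603271484), 0.06241228058934212)
top 452
 rail [  0.1 606.2] 8.42058173848207 -28.0492216165529 144.06684210798258 resid ptile [-4.4 -0.3  4.9]
100:161/163 103:160/162 106:161/169 109:169/170 112:168/170 115:169/170 118:169/171 121:168/170 124:168/171 127:170/171 130:168/170 133:169/170 136:170/170 139:166/170 142:162/164 
 rim tool yz 76 ((-30.148897171020508, 4.958898544311523), (45.96878433227539, 55.17498779296875), 2.951009750366211)
```

View pics/wrist2.png

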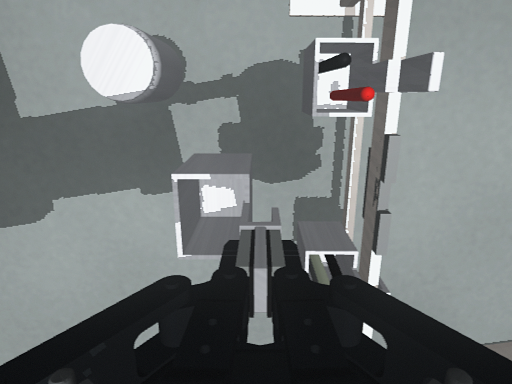

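```bash
python3 - <<'E'
from h import *
np.set_printoptions(suppress=True,precision=2)
s=env.read_state(); e=s["eef_pos"]; R=s["tcp_rot"]; print(e)
c,P=cam("wrist"); Q=(P-e)@R; zz=P[...,2]
sel=lambda lo,hi:(Q[...,1]>60)&(Q[...,1]<130)&(zz>lo)&(zz<hi)
q=Q[sel(167.5,171.5)]; q=q[(abs(q[:,2])<60)]
for b in np.arange(-60,60,8):
    j=q[(q[:,2]>=b)&(q[:,2]<b+8)]
    if len(j)>10: print(b,len(j),np.percentile(j[:,1],[3,50,97]),np.percentile(j[:,0],50))
print("saddle z range",np.percentile(q[:,2],[.5,99.5]))
h=np.histogram(q[:,2],np.arange(-60,60,2)); print(list(zip(h[1][:-1].astype(int),h[0])))
t=Q[(abs(Q[...,1])<12)&(abs(Q[...,2])<20)&(Q[...,0]<0)&(Q[...,0]>-40)]; print(np.percentile(t,[2,50,98],axis=0))
E
```

```text
[529.65  77.21 244.33]
-52 50 [87.06 90.71 94.68] 75.16512937680204
-44 146 [86.83 90.84 95.05] 75.1113988539039
-36 143 [87.05 90.51 94.83] 75.07841409994661
-28 144 [86.97 90.79 94.9 ] 75.05130686581748
-20 118 [86.87 90.83 94.91] 75.22442562827148
4 43 [86.95 90.63 94.56] 75.5649270787998
12 118 [87.   90.72 94.79] 75.25744530363399
20 120 [86.92 90.63 94.7 ] 75.23957079363404
28 117 [86.67 90.48 94.64] 75.23015483111622
36 92 [86.71 90.63 94.55] 75.26600909510938
saddle z range [-46.19  42.  ]
[(np.int64(-60), np.int64(0)), (np.int64(-58), np.int64(0)), (np.int64(-56), np.int64(0)), (np.int64(-54), np.int64(0)), (np.int64(-52), np.int64(0)), (np.int64(-50), np.int64(0)), (np.int64(-48), np.int64(13)), (np.int64(-46), np.int64(37)), (np.int64(-44), np.int64(38)), (np.int64(-42), np.int64(36)), (np.int64(-40), np.int64(36)), (np.int64(-38), np.int64(36)), (np.int64(-36), np.int64(34)), (np.int64(-34), np.int64(34)), (np.int64(-32), np.int64(42)), (np.int64(-30), np.int64(33)), (np.int64(-28), np.int64(36)), (np.int64(-26), np.int64(38)), (np.int64(-24), np.int64(36)), (np.int64(-22
[... 543 characters left out ...]
34)), (np.int64(16), np.int64(30)), (np.int64(18), np.int64(26)), (np.int64(20), np.int64(31)), (np.int64(22), np.int64(27)), (np.int64(24), np.int64(35)), (np.int64(26), np.int64(27)), (np.int64(28), np.int64(31)), (np.int64(30), np.int64(29)), (np.int64(32), np.int64(29)), (np.int64(34), np.int64(28)), (np.int64(36), np.int64(29)), (np.int64(38), np.int64(27)), (np.int64(40), np.int64(30)), (np.int64(42), np.int64(6)), (np.int64(44), np.int64(0)), (np.int64(46), np.int64(0)), (np.int64(48), np.int64(0)), (np.int64(50), np.int64(0)), (np.int64(52), np.int64(0)), (np.int64(54), np.int64(0)), (np.int64(56), np.int64(0))]
[[-38.53 -11.   -12.05]
 [-30.63   0.15  -8.61]
 [ -4.47  11.08   9.49]]
```

```bash
python3 -m pendant '[[[0,0.1,-0.021,0],[0,0.25,-0.021,0],[0,0.4,-0.021,0],[0,0.55,-0.021,0],[0,0.68,-0.021,0],[0,0.755,-0.021,0],[0,0.755,-0.021,0],[0,0.755,-0.021,0]]]'
python3 -m pendant '[[[0.05,0,0,0],[0.1,0,0,0],[0.15,0,0,0],[0.2,0,0,0],[0.23,0,0,0],[0.23,0,0,0],[0.23,0,0,0],[0.23,0,0,0]]]'
python3 - <<'E'
from h import *
np.set_printoptions(suppress=True,precision=2)
S=[]
for i in range(3):
  c,P=cam("scene"); s=env.read_state(); S.append(np.r_[s["eef_pos"],s["contact_force"]])
print(np.mean(S,0),s["clock"])
cv2.imwrite("pics/s3.png",cv2.resize(c["image"][150:310,170:390,::-1],(770,560),interpolation=cv2.INTER_CUBIC))
E
```

```text
clock: 7.82
eef_pos: [619.4, 63.3, 244.0]
tcp_rot: [[-0.001, 0.986, -0.165], [-0.0, -0.165, -0.986], [-1.0, -0.001, 0.0]]
contact_force: [-0.2, -0.3, -1.2]
width: 5.2
clock: 8.48
eef_pos: [619.8, 64.2, 217.2]
tcp_rot: [[0.001, 0.987, -0.164], [-0.0, -0.164, -0.987], [-1.0, 0.001, 0.0]]
contact_force: [0.1, 0.1, -2.3]
width: 5.3
[619.9   64.22 217.27   0.18  -0.21  -1.06] 8.6333
```

View pics/s3.png

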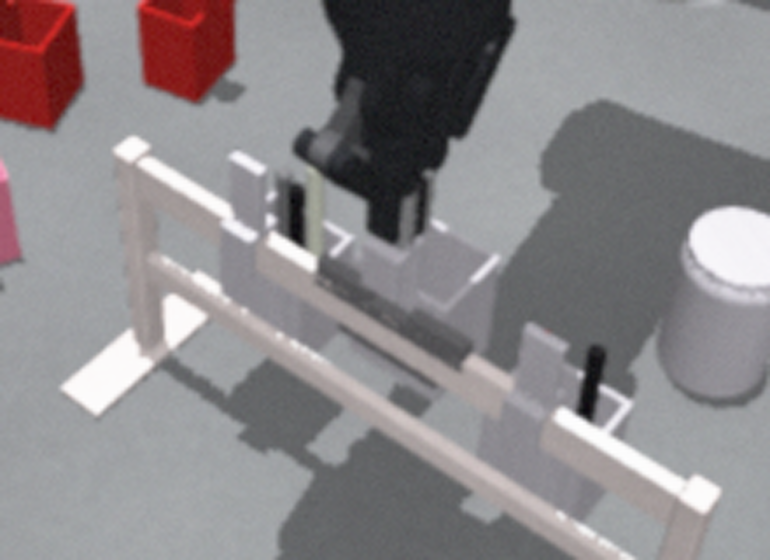

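```bash
python3 -m pendant '[[[0.02,0,0,0],[0.04,0,0,0],[0.06,0,0,0],[0.08,0,0,0],[0.1,0,0,0],[0.12,0,0,0],[0.12,0,0,0],[0.12,0,0,0]]]'
python3 - <<'E'
from h import *
np.set_printoptions(suppress=True,precision=2)
S=[]
e0=env.read_state(); R=e0["tcp_rot"]
for i in range(3):
  c,P=cam("scene"); s=env.read_state(); S.append(np.r_[s["eef_pos"],s["contact_force"]])
e=np.mean(S,0); print(e,s["clock"]); e=e[:3]
Q=(P-e)@R; z=P[...,2]
leg=Q[(abs(Q[...,2]-1)<9)&(abs(Q[...,1])<25)&(z>172)&(z<186)]; print("leg y",len(leg),np.percentile(leg[:,1],[3,50,90,97]) if len(leg) else 0)
sd=Q[(abs(Q[...,2])<45)&(abs(Q[...,2])>18)&(abs(Q[...,1])<25)&(z>162)&(z<172)]; print("saddle y",len(sd),np.percentile(sd[:,1],[3,50,90,97]))
E
```

```text
clock: 9.3
eef_pos: [619.6, 64.2, 202.2]
tcp_rot: [[-0.0, 0.986, -0.164], [-0.0, -0.164, -0.986], [-1.0, -0.0, 0.0]]
contact_force: [-0.7, -0.6, -1.6]
width: 5.1
[619.76  64.18 202.56  -0.13   0.13  -1.47] 9.45
leg y 76 [-9.2  10.09 11.47 11.76]
saddle y 189 [-3.74  2.91  4.52  4.91]
```

```bash
python3 -m pendant '[[[0.015,0,0,0],[0.03,0,0,0],[0.045,0,0,0],[0.06,0,0,0],[0.075,0,0,0],[0.075,0,0,0],[0.075,0,0,0],[0.075,0,0,0]]]'
python3 -m pendant '[[[0.01,0,0,0],[0.02,0,0,0],[0.03,0,0,0],[0.04,0,0,0],[0.05,0,0,0],[0.06,0,0,0],[0.06,0,0,0],[0.06,0,0,0]]]'
python3 -m pendant '[[[0.003,0,0,0],[0.006,0,0,0],[0.009,0,0,0],[0.012,0,0,0],[0.015,0,0,0],[0.018,0,0,0],[0.018,0,0,0],[0.018,0,0,0]]]'
python3 -m pendant '[[[0.003,0,0,0],[0.006,0,0,0],[0.009,0,0,0],[0.012,0,0,0],[0.015,0,0,0],[0.015,0,0,0],[0.015,0,0,0],[0.015,0,0,0]]]'
```

```text
clock: 10.12
eef_pos: [619.7, 64.2, 193.5]
tcp_rot: [[0.0, 0.987, -0.164], [-0.0, -0.164, -0.987], [-1.0, 0.0, 0.0]]
contact_force: [-0.3, 0.3, -2.6]
width: 5.2
clock: 10.78
eef_pos: [619.7, 64.2, 186.2]
tcp_rot: [[-0.0, 0.986, -0.164], [-0.0, -0.164, -0.986], [-1.0, -0.0, 0.0]]
contact_force: [-0.5, -0.1, -2.0]
width: 5.5
clock: 11.45
eef_pos: [619.7, 64.2, 184.1]
tcp_rot: [[-0.0, 0.986, -0.164], [-0.0, -0.164, -0.986], [-1.0, -0.0, 0.0]]
contact_force: [0.3, -0.7, -2.1]
width: 5.3
clock: 12.12
eef_pos: [619.7, 64.2, 182.3]
tcp_rot: [[0.0, 0.987, -0.164], [-0.0, -0.164, -0.987], [-1.0, 0.0, 0.0]]
contact_force: [0.4, -0.5, -1.7]
width: 5.1
```

```bash
python3 -m pendant '[[[0.003,0,0,0],[0.006,0,0,0],[0.009,0,0,0],[0.01,0,0,0],[0.01,0,0,0],[0.01,0,0,0],[0.01,0,0,0],[0.01,0,0,0]]]'
python3 -m pendant '[[[0.003,0,0,0],[0.006,0,0,0],[0.009,0,0,0],[0.01,0,0,0],[0.01,0,0,0],[0.01,0,0,0],[0.01,0,0,0],[0.01,0,0,0]]]'
```

```text
clock: 12.78
eef_pos: [619.7, 64.2, 181.1]
tcp_rot: [[0.0, 0.987, -0.164], [-0.0, -0.164, -0.987], [-1.0, 0.0, 0.0]]
contact_force: [0.7, -0.5, -2.0]
width: 5.5
clock: 13.45
eef_pos: [619.7, 64.2, 179.9]
tcp_rot: [[0.0, 0.986, -0.164], [-0.0, -0.164, -0.986], [-1.0, 0.0, 0.0]]
contact_force: [-1.1, -0.0, -1.6]
width: 5.1
```

```bash
python3 -m pendant '[[[0.003,0,0,0],[0.006,0,0,0],[0.009,0,0,0],[0.01,0,0,0],[0.01,0,0,0],[0.01,0,0,0],[0.01,0,0,0],[0.01,0,0,0]]]'
python3 -m pendant '[[[0.003,0,0,0],[0.006,0,0,0],[0.009,0,0,0],[0.01,0,0,0],[0.01,0,0,0],[0.01,0,0,0],[0.01,0,0,0],[0.01,0,0,0]]]'
```

```text
clock: 14.12
eef_pos: [619.7, 64.2, 178.7]
tcp_rot: [[0.0, 0.987, -0.164], [-0.0, -0.164, -0.987], [-1.0, 0.0, 0.0]]
contact_force: [-0.3, 0.6, -1.0]
width: 5.3
clock: 14.78
eef_pos: [619.7, 64.2, 177.6]
tcp_rot: [[0.0, 0.987, -0.164], [-0.0, -0.164, -0.987], [-1.0, 0.0, 0.0]]
contact_force: [-0.4, 0.3, -2.6]
width: 5.2
```

Still no ridge contact 4 mm below where the ridge should be felt, so the hook is inside the notch. I'll continue down to its bottom, expected at a TCP height of about 174.5.

```bash
python3 -m pendant '[[[0.003,0,0,0],[0.006,0,0,0],[0.009,0,0,0],[0.01,0,0,0],[0.01,0,0,0],[0.01,0,0,0],[0.01,0,0,0],[0.01,0,0,0]]]'
python3 -m pendant '[[[0.003,0,0,0],[0.006,0,0,0],[0.009,0,0,0],[0.01,0,0,0],[0.01,0,0,0],[0.01,0,0,0],[0.01,0,0,0],[0.01,0,0,0]]]'
```

```text
clock: 15.45
eef_pos: [619.7, 64.2, 176.3]
tcp_rot: [[0.0, 0.986, -0.164], [-0.0, -0.164, -0.986], [-1.0, 0.0, 0.0]]
contact_force: [-0.2, 0.5, -1.8]
width: 5.2
clock: 16.12
eef_pos: [619.7, 64.2, 175.1]
tcp_rot: [[0.0, 0.987, -0.164], [-0.0, -0.164, -0.987], [-1.0, 0.0, 0.0]]
contact_force: [0.3, -0.2, -1.3]
width: 5.4
```

```bash
python3 -m pendant '[[[0.003,0,0,0],[0.006,0,0,0],[0.009,0,0,0],[0.009,0,0,0],[0.009,0,0,0],[0.009,0,0,0],[0.009,0,0,0],[0.009,0,0,0]]]'
python3 - <<'E'
from h import *
np.set_printoptions(suppress=True,precision=2)
S=[]
for i in range(4):
  c,P=cam("scene"); s=env.read_state(); S.append(np.r_[s["eef_pos"],s["contact_force"]])
print(np.mean(S,0),s["clock"])
E
```

```text
clock: 16.78
eef_pos: [619.8, 64.2, 174.2]
tcp_rot: [[0.0, 0.986, -0.164], [-0.0, -0.164, -0.986], [-1.0, 0.0, 0.0]]
contact_force: [-1.0, 0.4, 2.2]
width: 5.1
[619.78  64.17 174.21  -0.36   0.16   2.02] 16.9833
```

```bash
python3 -m pendant '[[[0,0,0,0],[0,0,0,0],[0,0,0,0],[0,0,0,0],[0,0,0,0],[0,0,0,0],[0,0,0,0],[0,0,0,0]]]' -0.3
python3 - <<'E'
from h import *
np.set_printoptions(suppress=True,precision=2)
c,P=cam("scene"); s=env.read_state(); print(s["contact_force"],s["width"])
cv2.imwrite("pics/s4.png",cv2.resize(c["image"][150:310,170:390,::-1],(770,560),interpolation=cv2.INTER_CUBIC))
E
```

```text
clock: 17.65
eef_pos: [619.7, 64.2, 174.0]
tcp_rot: [[0.0, 0.987, -0.164], [-0.0, -0.164, -0.987], [-1.0, 0.0, 0.0]]
contact_force: [0.4, -0.5, -0.0]
width: 29.9
[ 0.14 -0.44 -0.17] 30.161017507660556
```

View pics/s4.png

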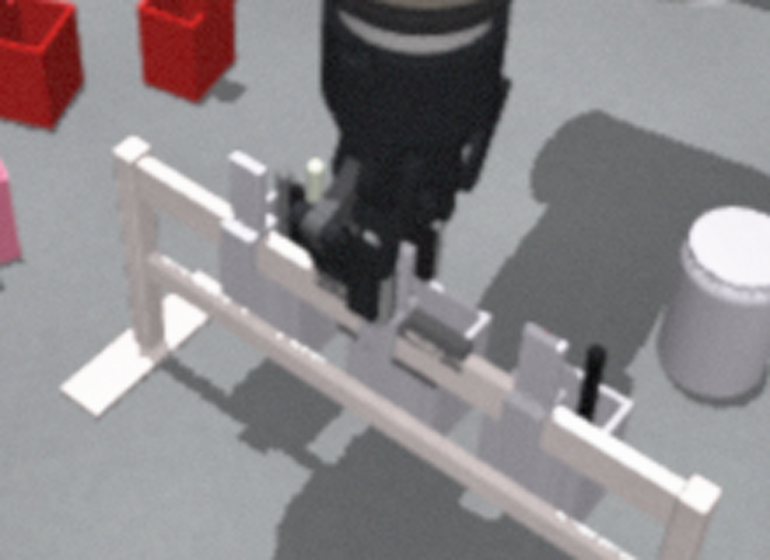

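The cup hangs with its hook at about (380,340), and the fingers are clear of the tab at (405,270). Next I retract straight up.

```bash
python3 -m pendant '[[[-0.05,0,0,0],[-0.1,0,0,0],[-0.2,0,0,0],[-0.3,0,0,0],[-0.45,0,0,0],[-0.6,0,0,0],[-0.75,0,0,0],[-0.9,0,0,0]]]'
python3 -m pendant '[[[-0.1,0.1,0,0],[-0.2,0.25,0,0],[-0.3,0.4,0,0],[-0.3,0.55,0,0],[-0.3,0.7,0,0],[-0.3,0.85,0,0],[-0.3,1,0,0],[-0.3,1,0,0]]]'
python3 - <<'E'
from h import *
np.set_printoptions(suppress=True,precision=1)
u=np.array([.1641,.9864]); 
for n in ["scene","top"]:
    c,P=cam(n); x,y=P[...,0],P[...,1]; z=P[...,2]; t=x*u[0]+y*u[1]; d=x*u[1]-y*u[0]
    for nm,t0 in (("right",72.5),("cup",163),("left",245)):
        m=(abs(t-t0)<22)&(z>182)&(z<215)&(d>580)&(d<620)
        q=np.c_[t[m],d[m],z[m]]; 
        if len(q)>5: print(n,nm,len(q),np.percentile(q,[3,50,97],axis=0).tolist(),"max z",np.percentile(q[:,2],99))
    for k in ["left","right","tin_mid"]:
        for r in env.cut_out(n,k)[:1]:
            q=P[r["pixels"]]; q=q[~np.isnan(q[:,0])]; print(n,k,np.percentile(q,[3,50,97],axis=0).tolist())
    cv2.imwrite(f"pics/{n}5.png",cv2.resize(c["image"][150:310,170:390,::-1] if n=="scene" else c["image"][100:220,100:310,::-1],(770,560 if n=="scene" else 440),interpolation=cv2.INTER_CUBIC))
print(env.read_state()["contact_force"])
E
```

```text
clock: 18.37
eef_pos: [619.7, 64.2, 283.9]
tcp_rot: [[0.001, 0.986, -0.164], [-0.0, -0.164, -0.986], [-1.0, 0.001, -0.0]]
contact_force: [0.2, 0.6, 0.1]
width: 30.0
clock: 19.03
eef_pos: [739.9, 43.6, 316.2]
tcp_rot: [[-0.001, 0.986, -0.165], [-0.0, -0.165, -0.986], [-1.0, -0.001, 0.0]]
contact_force: [-0.1, 0.0, -0.6]
width: 29.9
scene cup 164 [[152.39886556775022, 598.0007190607284, 183.86372342041457], [162.978415880815, 603.0062085316233, 199.39919744709977], [171.37797397264794, 604.5002998856929, 210.26720579101135]] max z 210.49791706494332
scene left 176 [[236.33298018500454, 600.4560561991942, 183.5981071643032], [246.31382386834784, 605.520538934381, 198.84935184523363], [255.0515102122999, 606.8226469521773, 208.7405469595958]] max z 209.11133439402158
scene left [[584.7889500317971, 120.68419028448528, 71.70116904670932], [630.28070472182, 149.30554101407046, 128.4681193969884], [646.1229004234416, 175.9585275919649, 206.262267241591]]
scene right [[583.2688060198458, -116.81706014174546, 5.0012701043660135], [630.7073556556151, 116.92548928284357, 85.17681592331843], [69
[... 170 characters left out ...]
122, 77.85213120454813], [461.3089331177246, 220.6582928018392, 102.22004325809954]]
top right 78 [[64.16745323102148, 597.4025164844107, 184.37651618259426], [73.361099984607, 598.2179190743731, 204.32821579826629], [82.51540000711442, 602.9368037478838, 209.18499445296018]] max z 209.71992071140704
top right [[550.4388490043821, -46.6438534780923, 61.913014163948155], [580.6408766319687, -22.191491888054983, 121.5460030364469], [603.7352202465815, 6.161720513525632, 206.0352886634937]]
top tin_mid [[562.8914095342793, 35.05267836472093, 63.7109762441219], [589.4790049791521, 40.595022464259614, 104.72002142283725], [608.4274584323111, 51.8182807706627, 133.10663032926374]]
[ 0.6  0.3 -0.3]
```

View pics/scene5.png

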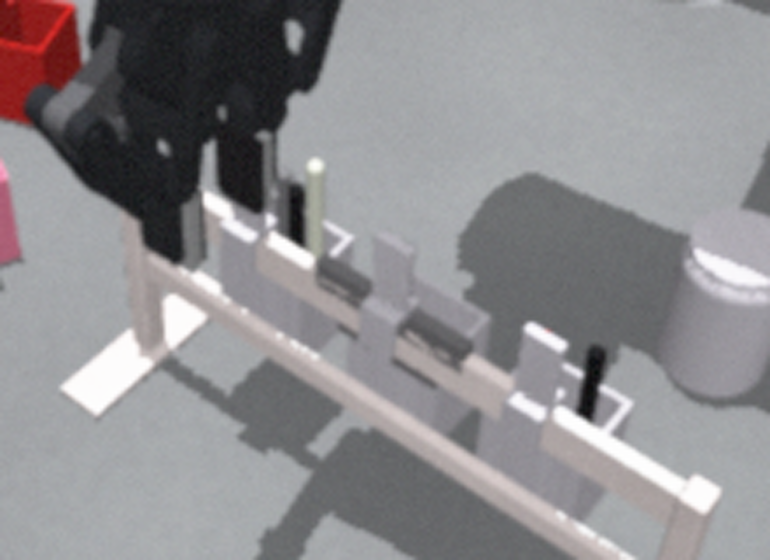

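The cup's tab top is 1.4 mm above the left neighbour's. I expect about 1.5–2 mm for the notch and about 9 mm for the ridge, so it is seated. It hangs straight, with its tab at about (393,270).

```bash
python3 -c "
from bench import env
print(env.finish_job())"
```

```text
the job is handed in; nothing more can be done
None
```

The metal cup is hanging in the saddle's notch, released, and I handed the job in at about 19 s. No verdict was reported.

**Placing:** The wrist camera's depth image put the notch's middle about 4–5 mm to +y of the rail's middle. I went down in steps of about 1 mm. There was no contact at ridge height, and the hook touched the notch's bottom at the expected height, pressing with about 4 N.

**Last checks:**
- **Height:** the tab's top is 1.4 mm above the left neighbour's. On the ridge it would be about 9 mm above.
- **Position:** the cup is about 3.6 mm from the rail's middle along it. In the last camera image it looks straight.
- **Robot:** it is clear of everything, with contact force near zero.
- **Left cup and tin:** in the scene camera both are within about 3 mm of where they started.
- **Right cup:** the top camera shows it within about 2 mm.

**Checks that disagreed:** After the placing, two network detections were wrong. In the scene camera "right" picked out the whole rail, because the arm partly hid that cup. In the top camera "tin_mid" landed on something at the rail. I relied on the other camera for each.

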